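# Lift the egg ladle off the pot's rim and hold it over the bowl

## Task

A boiled egg lies in the straining ladle that hangs inside the pot, hooked on its rim. Lift the ladle by its black grip up and off the rim with the egg in it, carry it over the jars without knocking or shifting them, and hold it level over the middle of the white bowl so that it drips into it, its underside about 2 cm above the bowl's rim and not touching the bowl. Leave pot and bowl where they stand, and finish while still holding the ladle there, steady, with the egg in it.

Things in the scene. Friction and masses are not known exactly. Their poses are not given: they have to be found in the camera images.
- ladle: steel straining ladle with an upright handle, 190 mm tall, 110 g, loose. Origin: centre of the underside of its round bowl (82 mm wide at the rim, 30 mm deep); z up along the handle. The handle stands at the bowl's +x edge, centre line x = 43.5, y = 0: flat steel stem (4 mm along x, 14 along y) to z = 100 mm, then a black grip, 10 mm along x, 18 along y, z = 100 to 190 mm
- ladle_hook (a point): hook on the stem's +x side: underside of a 14 mm wide strip, at x = 49, z = 65 mm of the ladle, whose end turns down to z = 50 mm. Its slot, 6.5 mm wide along x, hangs over the pot's wall with the stem inside it, the grip leaning inward by about 0.05 rad; raised more than 15 mm straight up it comes off. Hanging so, the underside is about 26 mm above the worktop
- ladle_grip (a point): point on the centre line of the ladle's black grip, 28 mm below its top (162 mm above the ladle's origin); axes as the ladle's
- ladle_inside (a point): point on the axis of the ladle's bowl, 24 mm above its underside: about where the egg's centre lies
- egg: brown boiled egg, 56 mm long and 43 mm thick, 58 g, loose in the ladle's bowl. Origin: its centre; x along its length
- pot: small open steel pot, 170 mm wide outside, 85 mm tall, wall 4 mm, with two loop handles on its +y and -y sides that reach 121 mm from its axis, 60 to 68 mm above its base. Origin: centre of its underside; z up. The ladle hangs at its -x side. It stands on the trivet, about 1 kg, loose
- trivet: round cork trivet, 192 mm wide, 8 mm thick, fixed to the worktop, under the pot. Origin: centre of its underside. (Over the rear of the worktop, from about 0.57 m ahead of the robot, hang wall cabinets, 0.47 m above it: keep arm and wrist in front of them)
- bowl: white china bowl, 150 mm wide at the rim, 67 mm tall, empty, loose on the worktop. Origin: centre of its underside; z up. It may stand on the left with the pot on the right, or the other way round
- spice_jar: spice jar, 41 mm across and 105 mm tall, dark lid, blue and white label, loose in the row of jars between pot and bowl. Origin: centre of its underside
- honey_jar: glass jar with black lid and yellowish contents, 63 mm across, 94 mm tall, loose in the row of jars between pot and bowl. Origin: centre of its underside
- herb_jar: spice jar, 41 mm across and 105 mm tall, dark lid, green and black label, loose in the row of jars between pot and bowl. Origin: centre of its underside
- salt_shaker: salt shaker, 44 mm across, 90 mm tall, white salt under a grey cap, loose in the row of jars between pot and bowl. Origin: centre of its underside
There are look-alikes about, which are no part of the job. What is shaped like the honey_jar but purple or turquoise is not meant.

How it is judged:
By the outcome, as a careful person would: the job done as asked, in the order asked, and still so for the second after the job is handed in, while the arm keeps its last pose, push and grip.
It also fails if it takes over 45 s, if anything falls off the work surface, if the arm or the gripper's body presses on something with over 40 N, if the wrist force passes 120 N, or if a joint passes its speed limit or range.

## Robot

A 7-joint arm with a two-finger parallel gripper is mounted at the origin on a cart in front of the work surface, level with it; the furniture and walls round the work are solid. World frame = base frame: x ahead of the robot, y to its left, z up, the work surface at z = 0. Lengths are in m, angles in degrees, forces in N, time in s.
With the tool pointing down it reaches from about 0.425 to 0.925 m from the base axis. Payload 6.8 kg.
Tool frame: the origin (TCP) lies midway between the tips of the shut fingers; the grasp point (between the pads) lies 19 mm behind it; z points along the fingers, x is the direction in which the jaws open and shut, and the axes are right-handed (so a half turn about z gives the same grasp; the last joint's range is limited). The gripper opens to 85 mm and grips with 20 to 120 N. Pads are 22 mm wide; open, the fingers measure 114 mm over their backs; the gripper's body (76 mm by 85 mm) begins 54 mm behind the grasp point. The pads swing forward as they close: fully open they stand 13 mm farther back than shut.
Start: joints at [57.634, 27.33, 1.283, 89.118, -0.659, 63.558, -4.761], TCP at [0.298, -0.606, 0.231] pointing down, gripper open.
Joint ranges: [-169.35, 169.35], [-19.33, 120.38], [-80.79, 83.38], [13.8, 139.57], [-78.32, 258.32], [9.67, 109.79], [-169.56, 169.56]. Speed limits (degrees/s): [136.94, 136.94, 180, 180, 180, 180, 180].

## Interface

Orientations are given as [roll, pitch, yaw] about the fixed x, y, z axes, in that order (R = Rz(yaw) Ry(pitch) Rx(roll)).
In Python, from workcell import arm, cams, job, spotter gives the robot as it stands.
- The arm moves only by the shell command python3 -m pendant 'ROWS'. ROWS is JSON, a list of rows, each an object with "grip": the gripper's target within -1 to 1 (fully open at 1, half-way at 0, shut at -1); "offset": the shift along the tool's x, y, z in m, a list of three; "turn": the turn about the tool's z in rad. In form: [{"grip": grip, "offset": [x, y, z], "turn": turn}, ...]. A call has exactly 8 rows; each row is the pose to reach, as a shift and turn from the pose commanded when the call began, along the tool's axes at that moment; what a row does not reach only later rows make up. A row lasts 1/10 s, in which the tool goes at most 50 mm and 8.59 degrees, less where a joint would pass 70% of its speed; a pose out of reach is approached as far as the arm can. A call with a gripper value outside its range is refused whole. The fingers move at their own pace and stop on an object; the grip force is fixed at half the most. Time passes only in rows, so rows that repeat a pose let the fingers close, or fill a call up. It gives the time, the measured TCP pose, the force and the opening at its end, in the units of the state.
- arm.observe(): the state, without advancing time (a new reading comes with each control period).
- cams.capture(name): name is "scene" or "side" or "wrist"; returns the picture (420x560x3 uint8, blue, green, red); there is no depth.
- cams.get_calibration(name): a dict with "fx", "fy", "cx", "cy" (pixels), "pose" (4x4, takes a point from camera to world coordinates). Camera axes: x right, y down, z forward; pixel columns grow to the right and rows downward; lengths in m; the calibration is good to about 2 mm. A picture is of the moment at which its call begins: read the wrist's pose just before it. get_calibration takes no time and is no camera call; for the wrist camera it gives the pose at the moment of the call.
- job.finish_job(): hands the job in, once; it reports no verdict.
Trained networks look in the newest picture that a camera, given by its name, has taken for a name from the list of things; names that differ only in an ending like _2 or _b are one class to them, and where a whole thing is asked for, a point or a joint stands for the part that bears it (a point fixed in the world has none). Each returns a list of dicts, best first, with "confidence" (0 to 1); they miss things now and then, are a little off and sometimes report something else, mostly with a low value. They report only what shows in the picture. A call takes as long as a camera call. They do not tell look-alikes from the thing itself.
- spotter.trace(label, camera): "region" (420x560 bool, what is visible of it) and "box" ([centre column, centre row, width, height] in pixels, round what is visible of it).
- spotter.tip_of(label, camera): "pixel" ([row, column] in pixels: a listed point, or the origin of a listed thing).
The state is a dict: "time": time; "joints": joint angles; "joint_velocities": joint speeds; "tau": joint torques, N m; "eef_pos": TCP position; "orientation": TCP orientation; "contact_force": force on the tool from outside, world axes, zero at the start; "moment": the same for the moment, N m; "width": finger opening in m.
Only numpy, scipy, OpenCV 4.12 (cv2) and the standard library are available. Lean on these libraries where they do the work, as an engineer would, in place of code of your own. Each camera call takes 0.05 s, during which the arm holds its last target.

## Working session

There is one attempt and no reset: what is moved stays moved. The work goes in short steps, Python scripts to look and compute and a shell command to move; the robot and the scene stay as the last step left them, time stands still between calls to the robot, and variables do not carry over. Pictures are saved under pics/ and viewed, and the job is handed in when it is done.

```bash
mkdir -p pics; ls; python3 - <<'E'
from workcell import arm,cams,job,spotter
import cv2
s=arm.observe();print({k:s[k] for k in('time','eef_pos','orientation','width','contact_force')})
for c in('scene','side','wrist'):
    im=cams.capture(c);cv2.imwrite(f'pics/{c}0.png',im)
    k=cams.get_calibration(c);print(c,k['fx'],k['fy'],k['cx'],k['cy']);print(k['pose'])
E
```

```text
pics
{'time': 0.0, 'eef_pos': array([ 0.29741986, -0.60526279,  0.23029894]), 'orientation': array([ 1.79990575e+02,  1.06905564e-01, -6.38284295e+01]), 'width': 0.0852948639546077, 'contact_force': array([-0.31613081, -0.46084633,  0.08906843])}
scene 425.32251856684024 425.32251856684024 289.3417221268426 213.14535847822935
[[-0.68438818 -0.53492165  0.49545095 -0.07693971]
 [-0.7289171   0.48602302 -0.4821426   0.49180419]
 [ 0.01710795 -0.69111536 -0.72254195  0.93689924]
 [ 0.          0.          0.          1.        ]]
side 489.6285074454622 489.6285074454622 280.4184452933587 201.72255287121376
[[ 0.96028003 -0.12775962  0.24807204  0.15294545]
 [-0.2789117  -0.41271694  0.8671061  -1.17398163]
 [-0.00839761 -0.90185487 -0.43195749  0.69693767]
 [ 0.          0.          0.          1.        ]]
wrist 301.39040664183756 301.39040664183756 276.81009233037565 202.14327864655098
[[ 0.44150047 -0.85150973 -0.28285778  0.37007659]
 [-0.89725947 -0.41957434 -0.13741478 -0.57081252]
 [-0.00166984  0.31446551 -0.94926743  0.37335862]
 [ 0.          0.          0.          1.        ]]
```

View pics/scene0.png

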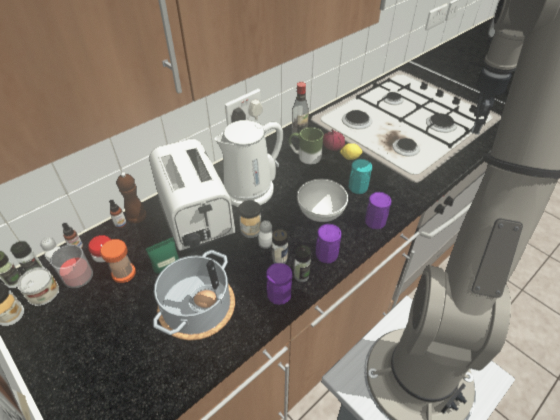

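View pics/side0.png

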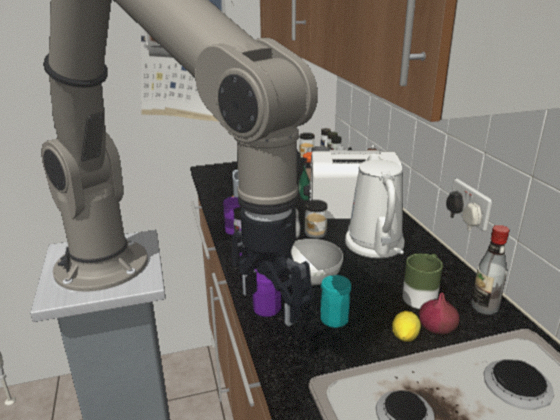

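View pics/wrist0.png

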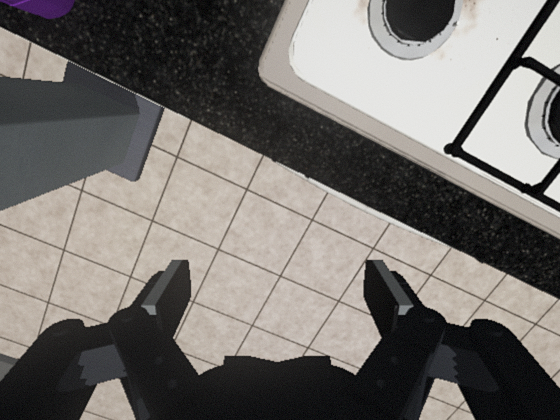

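Scene view: pot at about (195,293) px with the ladle's black grip at about (213,272), white bowl at (322,201), and a row of jars between them at (250,218) to (303,263). The purple jars at (280,284), (328,243), (378,210) and the turquoise one at (360,177) are look-alikes.

```bash
cat > h.py <<'E'
import numpy as np,cv2
from workcell import arm,cams,job,spotter
def ray(c,px,py,k=None):
    k=k or cams.get_calibration(c);P=np.array(k['pose'])
    d=P[:3,:3]@np.array([(px-k['cx'])/k['fx'],(py-k['cy'])/k['fy'],1.]);return P[:3,3],d
def atz(c,px,py,z,k=None):
    o,d=ray(c,px,py,k);return o+d*(z-o[2])/d[2]
def proj(c,X,k=None):
    k=k or cams.get_calibration(c);P=np.array(k['pose']);q=P[:3,:3].T@(np.array(X)-P[:3,3])
    return np.array([k['fx']*q[0]/q[2]+k['cx'],k['fy']*q[1]/q[2]+k['cy']])
E
python3 - <<'E'
from h import *
im=cams.capture('scene')
Z={'ladle':.026,'ladle_hook':.09,'ladle_grip':.187,'ladle_inside':.05,'egg':.05,'pot':.008,'bowl':0,'spice_jar':0,'honey_jar':0,'herb_jar':0,'salt_shaker':0,'trivet':0}
for n,z in Z.items():
    for r in spotter.tip_of(n,'scene')[:3]:
        p=r['pixel'];print(n,round(r['confidence'],2),np.round(p,1),np.round(atz('scene',p[1],p[0],z),3))
cv2.imwrite('pics/crop1.png',cv2.resize(im[170:340,140:400],None,fx=3,fy=3,interpolation=cv2.INTER_CUBIC)[:510,:780])
E
```

```text
ladle 0.94 [307.5 204.3] [0.455 0.255 0.026]
ladle_hook 0.9 [295.  221.2] [0.419 0.224 0.09 ]
ladle_grip 0.77 [271.4 208.3] [0.428 0.239 0.187]
ladle_inside 0.78 [300.5 203.9] [0.458 0.251 0.05 ]
egg 0.65 [295.8 203.1] [0.47  0.245 0.05 ]
pot 0.78 [304.3 196. ] [0.487 0.26  0.008]
bowl 0.67 [209.1 320.5] [ 0.513 -0.216  0.   ]
spice_jar 0.58 [257.1 283.1] [ 0.454 -0.005  0.   ]
honey_jar 0.9 [186.2 358.4] [ 0.503 -0.383 -0.   ]
honey_jar 0.86 [228.8 251. ] [ 0.595 -0.006  0.   ]
honey_jar 0.86 [253.3 326.8] [ 0.381 -0.105  0.   ]
salt_shaker 0.9 [242.2 262.5] [0.533 0.002 0.   ]
```

View pics/crop1.png

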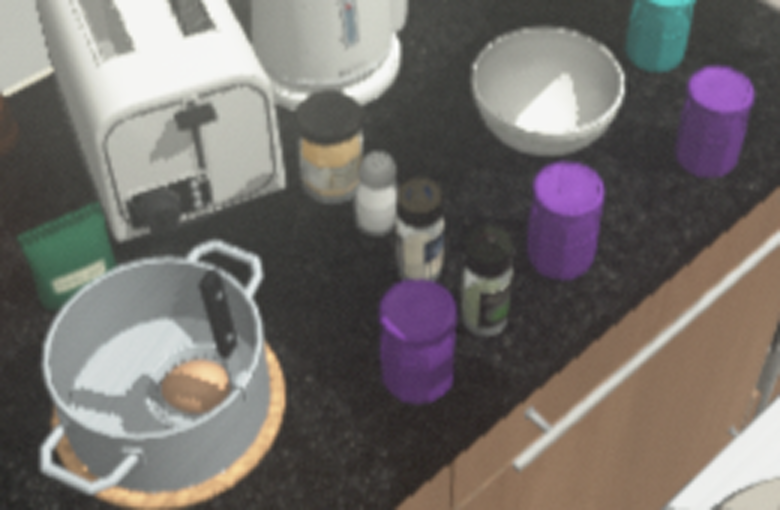

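The row of jars between pot and bowl is honey (251,228), salt (262,242), spice (283,257) and herb (about 302,265). The honey_jar in it is the black-lidded yellow jar at (251,228). The other honey hits, at (358,186) and (327,253), are turquoise and purple, so they are look-alikes. The handle is near (0.425,0.23), and I'll approach it along an arc.

```bash
cat >> h.py <<'E'
def rows(wps,n,yaws,p0=None,R0=None):
    """world waypoints -> tool offsets/turn from current pose"""
    from scipy.spatial.transform import Rotation as Ro
    s=arm.observe();p=np.array(s['eef_pos']);R=Ro.from_euler('xyz',s['orientation'],degrees=True)
    for w,y in zip(wps,yaws):
        print(np.round(R.inv().apply(np.array(w)-p),3), 'turn',round(-np.radians((y-s['orientation'][2]+180)%360-180),3))
E
python3 - <<'E'
from h import *
W=[(.32,-.56,.25),(.345,-.515,.265),(.37,-.47,.28),(.392,-.425,.29),(.41,-.38,.3),(.42,-.335,.3),(.427,-.29,.3),(.432,-.25,.3),]
rows(W,8,[-56,-48,-40,-33,-26,-19,-12,-5])
# pot geometry
for n,p in {'h+':(216,260),'h-':(170,323)}.items(): print(n,atz('scene',*p,.072))
E
```

```text
[-0.031 -0.04  -0.019] turn -0.137
[-0.061 -0.082 -0.034] turn -0.276
[-0.09  -0.125 -0.049] turn -0.416
[-0.121 -0.164 -0.059] turn -0.538
[-0.153 -0.2   -0.069] turn -0.66
[-0.189 -0.229 -0.069] turn -0.782
[-0.226 -0.255 -0.069] turn -0.905
[-0.26  -0.277 -0.069] turn -1.027
h+ [0.52136675 0.16498766 0.072     ]
h- [0.44755031 0.34659672 0.072     ]
```

```bash
python3 -m pendant '[{"grip":1,"offset":[-0.031,-0.04,-0.019],"turn":-0.137},{"grip":1,"offset":[-0.061,-0.082,-0.034],"turn":-0.276},{"grip":1,"offset":[-0.09,-0.125,-0.049],"turn":-0.416},{"grip":1,"offset":[-0.121,-0.164,-0.059],"turn":-0.538},{"grip":1,"offset":[-0.153,-0.2,-0.069],"turn":-0.66},{"grip":1,"offset":[-0.189,-0.229,-0.069],"turn":-0.782},{"grip":1,"offset":[-0.226,-0.255,-0.069],"turn":-0.905},{"grip":1,"offset":[-0.26,-0.277,-0.069],"turn":-1.027}]'
python3 - <<'E'
from h import *
W=[(.436,-.205,.3),(.44,-.16,.3),(.443,-.115,.3),(.445,-.07,.3),(.445,-.02,.3),(.44,.03,.3),(.432,.08,.3),(.42,.125,.3)]
rows(W,8,[0,4,8,12,16,20,24,28])
E
```

```text
time: 1.6
eef_pos: [0.4323, -0.2475, 0.3008]
orientation: [180.0, -0.1, -4.6]
contact_force: [1.1, 0.1, 0.7]
width: 0.0852
[ 0.    -0.043  0.001] turn -0.08
[ 0.001 -0.088  0.001] turn -0.15
[ 0.    -0.133  0.001] turn -0.22
[-0.002 -0.178  0.001] turn -0.29
[-0.006 -0.228  0.001] turn -0.36
[-0.015 -0.277  0.001] turn -0.429
[-0.027 -0.326  0.001] turn -0.499
[-0.042 -0.37   0.001] turn -0.569
```

```bash
python3 -m pendant '[{"grip":1,"offset":[0,-0.043,0],"turn":-0.08},{"grip":1,"offset":[0.001,-0.088,0],"turn":-0.15},{"grip":1,"offset":[0,-0.133,0],"turn":-0.22},{"grip":1,"offset":[-0.002,-0.178,0],"turn":-0.29},{"grip":1,"offset":[-0.006,-0.228,0],"turn":-0.36},{"grip":1,"offset":[-0.015,-0.277,0],"turn":-0.429},{"grip":1,"offset":[-0.027,-0.326,0],"turn":-0.499},{"grip":1,"offset":[-0.042,-0.37,0],"turn":-0.569}]'
python3 - <<'E'
from h import *
k=cams.get_calibration('wrist')
for c in('wrist','side'):
    im=cams.capture(c);cv2.imwrite(f'pics/{c}1.png',im)
    for n,z in {'ladle':.026,'ladle_hook':.09,'ladle_grip':.187,'ladle_inside':.05,'egg':.05,'pot':.008}.items():
        for r in spotter.tip_of(n,c)[:2]:
            p=r['pixel'];print(c,n,round(r['confidence'],2),np.round(p,1),np.round(atz(c,p[1],p[0],z,k if c=='wrist' else None),3))
E
```

```text
time: 2.4
eef_pos: [0.4216, 0.1242, 0.3007]
orientation: [180.0, -0.1, 27.8]
contact_force: [0.6, 0.4, 0.6]
width: 0.0854
wrist ladle 0.76 [ 98.4 347. ] [0.463 0.242 0.026]
wrist ladle_hook 0.78 [ 89.  315.5] [0.415 0.227 0.09 ]
wrist ladle_grip 0.78 [ 85.5 346.4] [0.427 0.232 0.187]
wrist ladle_inside 0.72 [ 94.2 348.8] [0.458 0.245 0.05 ]
wrist egg 0.84 [ 99.1 347.9] [0.46  0.239 0.05 ]
wrist pot 0.77 [ 98.3 369.3] [0.493 0.259 0.008]
side ladle_hook 0.63 [177.6 239.7] [0.427 0.255 0.09 ]
side ladle_grip 0.46 [151.1 238.2] [0.422 0.235 0.187]
side ladle_inside 0.71 [189.4 249. ] [0.453 0.243 0.05 ]
side pot 0.77 [198.9 258.7] [0.486 0.251 0.008]
```

View pics/wrist1.png

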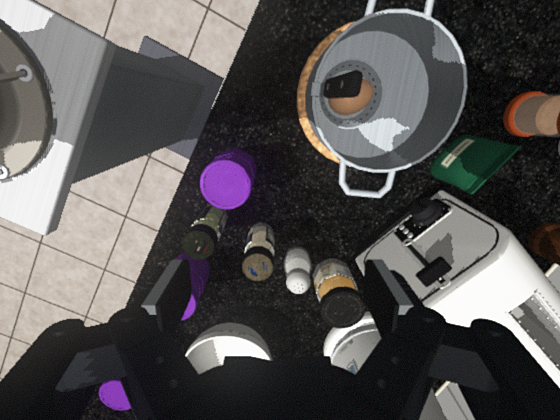

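View pics/side1.png

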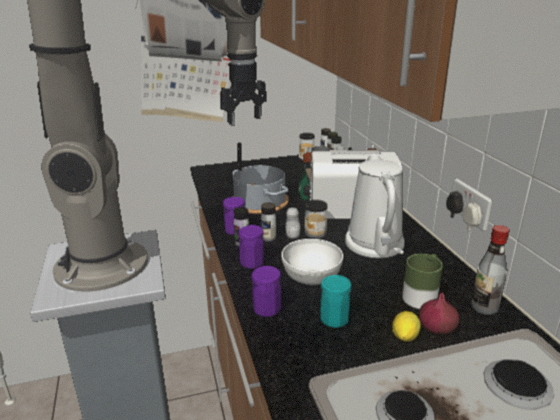

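Wrist view: ladle grip at (345,85) px above the egg, with the pot round it. The jars are at (203,238) herb, (258,262) spice, (297,275) salt and (340,300) honey. Next I fit the ladle pose to all three views.

```bash
python3 - <<'E'
from h import *
from scipy.optimize import least_squares
from scipy.spatial.transform import Rotation as Ro
K={c:cams.get_calibration(c) for c in('scene','side','wrist')}
L={'ladle':(0,0,0),'ladle_hook':(.049,0,.065),'ladle_grip':(.0435,0,.162),'ladle_inside':(0,0,.024)}
O=[('scene','ladle',204.3,307.5),('scene','ladle_hook',221.2,295),('scene','ladle_grip',208.3,271.4),('scene','ladle_inside',203.9,300.5),
('wrist','ladle',347,98.4),('wrist','ladle_hook',315.5,89),('wrist','ladle_grip',346.4,85.5),('wrist','ladle_inside',348.8,94.2),
('side','ladle_grip',238.2,151.1),('side','ladle_inside',249,189.4),('side','ladle_hook',239.7,177.6)]
def T(q,X): return Ro.from_euler('ZY',[q[3],q[4]]).apply(X)+q[:3]
def f(q):
    r=[]
    for c,n,u,v in O: r+=list(proj(c,T(q,L[n]),K[c])-[u,v])
    return r+[(q[2]-.026)/.002,(q[4]+.05)/.01]
s=least_squares(f,[.46,.245,.026,np.radians(205),-.05],loss='soft_l1',f_scale=2)
q=s.x;print(np.round(q,4),np.degrees(q[3]));print(np.round(f(q),1))
for n in L:print(n,np.round(T(q,L[n]),4))
# handles in wrist picture
for p in((364,178),(400,5)):print(atz('wrist',*p,.072,K['wrist']))
im=cv2.imread('pics/wrist1.png');c=im[40:180,290:470].copy()
c=cv2.resize(c,None,fx=4,fy=4,interpolation=cv2.INTER_CUBIC)
for X in [(.0435+a,b,.19) for a in(-.005,.005) for b in(-.009,.009)]+[(0,0,.024)]:
    u=(proj('wrist',T(q,X),K['wrist'])-[290,40])*4;cv2.circle(c,tuple(int(t) for t in u),3,(0,255,255),-1)
cv2.imwrite('pics/fit1.png',c)
im=cv2.imread('pics/scene0.png');c=cv2.resize(im[240:340,150:250],None,fx=5,fy=5,interpolation=cv2.INTER_CUBIC)
for X in [(.0435+a,b,.19) for a in(-.005,.005) for b in(-.009,.009)]+[(0,0,.024),(.0435,0,.1)]:
    u=(proj('scene',T(q,X),K['scene'])-[150,240])*5;cv2.circle(c,tuple(int(t) for t in u),3,(0,255,255),-1)
cv2.imwrite('pics/fit2.png',c)
E
```

```text
[ 0.4592  0.2432  0.0241  3.5498 -0.0519] 203.3889151400649
[ 3.1 -3.5 -0.3  0.3  3.9 -2.5  1.8 -2.  -1.6 -4.4  1.8  0.  -0.3 -0.7
  1.8 -0.7  1.9  0.1  2.1  0.2 -1.   3.4 -0.9 -0.2]
ladle [0.4592 0.2432 0.0241]
ladle_hook [0.4174 0.2251 0.0916]
ladle_grip [0.427  0.2293 0.1882]
ladle_inside [0.4603 0.2437 0.0481]
[0.52413666 0.16303047 0.072     ]
[0.45530311 0.34056068 0.072     ]
```

View pics/fit1.png

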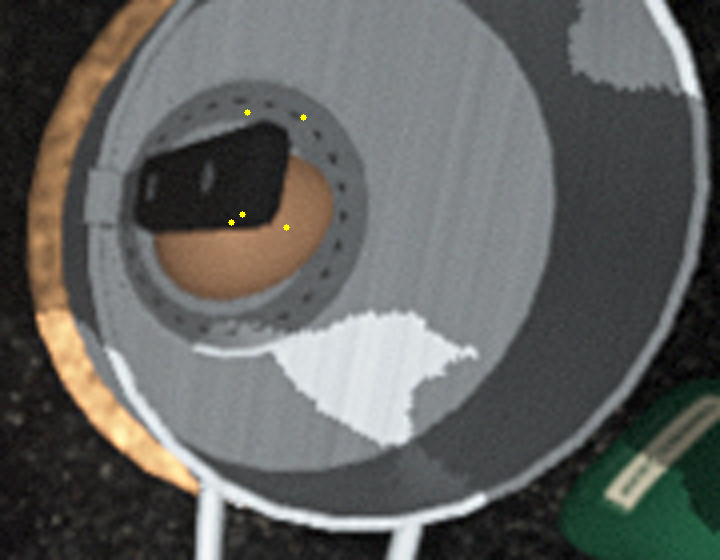

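View pics/fit2.png

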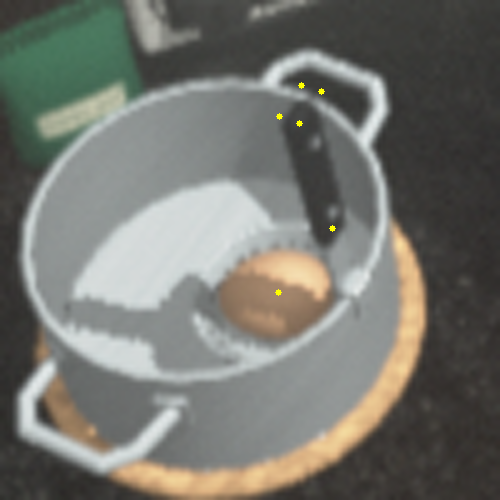

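```bash
python3 - <<'E'
import cv2
a=cv2.imread('pics/wrist1.png')[62:106,310:370];b=cv2.imread('pics/scene0.png')[250:300,190:230]
f=lambda i,s:cv2.convertScaleAbs(cv2.resize(i,None,fx=s,fy=s,interpolation=cv2.INTER_CUBIC),alpha=2,beta=20)
cv2.imwrite('pics/z1.png',f(a,12));cv2.imwrite('pics/z2.png',f(b,12))
E
```

```text
(no output)
```

View pics/z1.png

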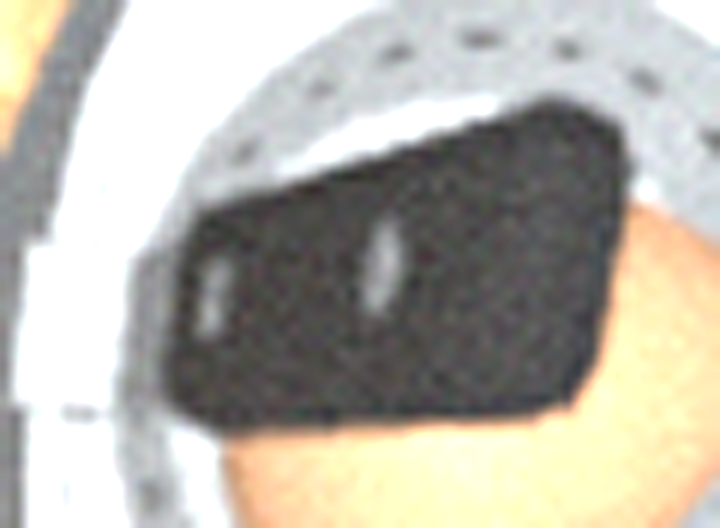

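View pics/z2.png

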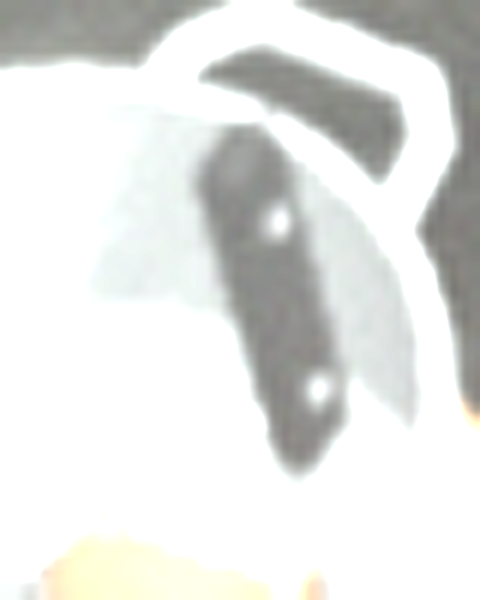

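```bash
python3 - <<'E'
from h import *
from scipy.optimize import least_squares
from scipy.spatial.transform import Rotation as Ro
K={c:cams.get_calibration(c) for c in('scene','side','wrist')}
L={'ladle':(0,0,0),'ladle_hook':(.049,0,.065),'ladle_grip':(.0435,0,.162),'ladle_inside':(0,0,.024)}
N=[('scene','ladle',204.3,307.5),('scene','ladle_hook',221.2,295),('scene','ladle_grip',208.3,271.4),('scene','ladle_inside',203.9,300.5),
('wrist','ladle',347,98.4),('wrist','ladle_hook',315.5,89),('wrist','ladle_grip',346.4,85.5),('wrist','ladle_inside',348.8,94.2),
('side','ladle_grip',238.2,151.1),('side','ladle_inside',249,189.4),('side','ladle_hook',239.7,177.6)]
O=[(c,L[n],u,v,.4) for c,n,u,v in N]+[('wrist',(.0385,-.009,.19),362,74,1),('wrist',(.0385,.009,.19),358.7,96,1),('wrist',(.0485,-.009,.1),325,79,1),('wrist',(.0485,.009,.1),324,97,1),('scene',(.0435,0,.19),210,263,1),('scene',(.0485,0,.1),215.5,288,.7)]
def T(q,X): return Ro.from_euler('ZY',[q[3],q[4]]).apply(X)+q[:3]
def f(q):
    r=[]
    for c,X,u,v,w in O: r+=list((proj(c,T(q,X),K[c])-[u,v])*w)
    return r+[(q[2]-.026)/.002,(q[4]+.05)/.01]
for w in (0,1):
  if w: O=[o for o in O if o[0]!='side']
  s=least_squares(f,[.46,.245,.026,np.radians(205),-.05],loss='soft_l1',f_scale=1.5)
  q=s.x;print(np.round(q,4),np.degrees(q[3]));print(np.round(f(q),1))
  print('grip',np.round(T(q,L['ladle_grip']),4),'hook',T(q,L['ladle_hook']).round(4), 'top',T(q,(.0435,0,.19)).round(4))
E
```

```text
[ 0.4609  0.2439  0.021   3.5534 -0.037 ] 203.5945595567999
[ 1.  -1.2 -0.2  0.4  1.7 -0.6  0.6 -0.6 -0.3 -1.7  0.8  0.2 -0.8 -0.1
  1.  -0.2  0.7  0.5  1.   0.4 -0.3  1.8  1.  -3.9  0.3  1.1 -0.  -0.6
 -1.2  0.7  0.7 -1.1  2.1 -0.5 -2.5  1.3]
grip [0.4266 0.2289 0.1845] hook [0.4182 0.2253 0.0878] top [0.4275 0.2293 0.2125]
[ 0.4613  0.2438  0.0191  3.5489 -0.038 ] 203.3363872126288
[ 1.1 -1.1 -0.2  0.6  1.7 -0.4  0.6 -0.5 -0.3 -1.6  0.9  0.2 -0.8 -0.
  0.9 -0.1  1.  -3.5  0.2  1.2  0.1 -0.4 -1.1  0.7  0.7 -0.6  2.1 -0.2
 -3.4  1.2]
grip [0.427  0.2291 0.1827] hook [0.4186 0.2254 0.0859] top [0.428  0.2295 0.2106]
```

```bash
python3 - <<'E'
from h import *
rows([(.4235,.16,.29),(.425,.195,.28),(.427,.229,.26)],3,[26.5,25,23.5])
E
```

```text
[ 0.019 -0.033  0.01 ] turn 0.019
[ 0.037 -0.064  0.02 ] turn 0.045
[ 0.054 -0.093  0.04 ] turn 0.071
```

```bash
python3 -m pendant '[{"grip":1,"offset":[0.019,-0.033,0.01],"turn":0.02},{"grip":1,"offset":[0.037,-0.064,0.02],"turn":0.045},{"grip":1,"offset":[0.046,-0.08,0.03],"turn":0.06},{"grip":1,"offset":[0.054,-0.093,0.04],"turn":0.071},{"grip":1,"offset":[0.054,-0.093,0.04],"turn":0.071},{"grip":1,"offset":[0.054,-0.093,0.04],"turn":0.071},{"grip":1,"offset":[0.054,-0.093,0.04],"turn":0.071},{"grip":1,"offset":[0.054,-0.093,0.04],"turn":0.071}]'
python3 - <<'E'
from h import *
k=cams.get_calibration('wrist');im=cams.capture('wrist');cv2.imwrite('pics/wrist2.png',im)
s=arm.observe();print(s['eef_pos'],s['orientation'])
for n,z in {'ladle_hook':.09,'ladle_grip':.187,'ladle_inside':.05,'egg':.05,'pot':.008}.items():
        for r in spotter.tip_of(n,'wrist')[:2]:
            p=r['pixel'];print(n,round(r['confidence'],2),np.round(p,1),np.round(atz('wrist',p[1],p[0],z,k),3))
for X in [(.4266,.2289,.187),(.4275,.2293,.214)]:print(proj('wrist',X,k))
E
```

```text
time: 3.9
eef_pos: [0.4272, 0.2285, 0.2608]
orientation: [180.0, -0.0, 23.5]
contact_force: [-0.2, 0.4, -0.5]
width: 0.0855
[0.42713424 0.22861401 0.2607581 ] [ 1.79965453e+02 -4.54998205e-02  2.34654325e+01]
ladle_hook 0.59 [178.3 266.1] [0.415 0.227 0.09 ]
ladle_grip 0.95 [208.3 275.8] [0.425 0.231 0.187]
ladle_inside 0.21 [174.4 307.3] [0.461 0.241 0.05 ]
egg 0.6 [174.6 307.8] [0.462 0.241 0.05 ]
pot 0.79 [164.6 326.2] [0.486 0.256 0.008]
[276.64201805 211.64586063]
[278.07213226 225.29966766]
```

View pics/wrist2.png

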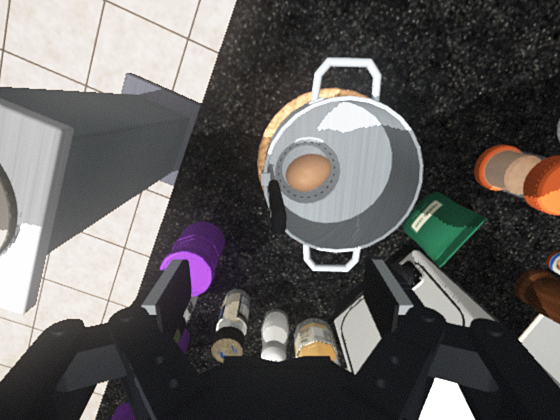

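The grip's top is at about (278,226) px, midway between the fingers (178 and 378), and matches the fit to within 2 mm. I'll descend and close.

```bash
python3 -m pendant '[{"grip":1,"offset":[0,-0.002,0.03],"turn":0},{"grip":1,"offset":[0,-0.002,0.06],"turn":0},{"grip":1,"offset":[0,-0.002,0.085],"turn":0},{"grip":1,"offset":[0,-0.002,0.093],"turn":0},{"grip":1,"offset":[0,-0.002,0.093],"turn":0},{"grip":0.2,"offset":[0,-0.002,0.093],"turn":0},{"grip":-0.3,"offset":[0,-0.002,0.093],"turn":0},{"grip":-0.6,"offset":[0,-0.002,0.093],"turn":0}]'
python3 -m pendant '[{"grip":-0.7,"offset":[0,0,0],"turn":0},{"grip":-0.8,"offset":[0,0,0],"turn":0},{"grip":-0.9,"offset":[0,0,0],"turn":0},{"grip":-1,"offset":[0,0,0],"turn":0},{"grip":-1,"offset":[0,0,0],"turn":0},{"grip":-1,"offset":[0,0,0],"turn":0},{"grip":-1,"offset":[0,0,0],"turn":0},{"grip":-1,"offset":[0,0,0],"turn":0}]'
python3 - <<'E'
from h import *
for c in('wrist','scene'):
    im=cams.capture(c);cv2.imwrite(f'pics/{c}3.png',im)
E
```

```text
time: 5.0
eef_pos: [0.4266, 0.2316, 0.1684]
orientation: [180.0, -0.1, 23.5]
contact_force: [-0.2, 0.3, -0.6]
width: 0.0441
time: 5.8
eef_pos: [0.4238, 0.2303, 0.1678]
orientation: [179.9, 0.3, 23.5]
contact_force: [-7.2, -2.5, 15.2]
width: 0.0094
```

View pics/wrist3.png

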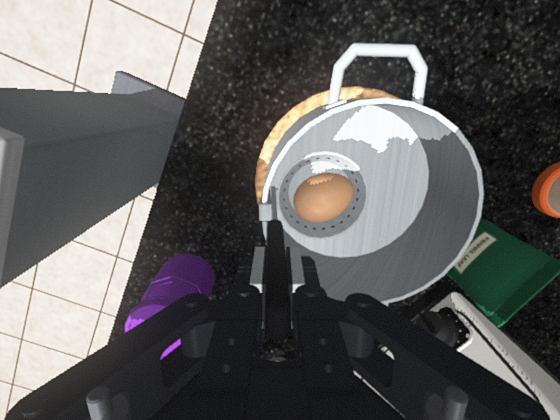

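View pics/scene3.png

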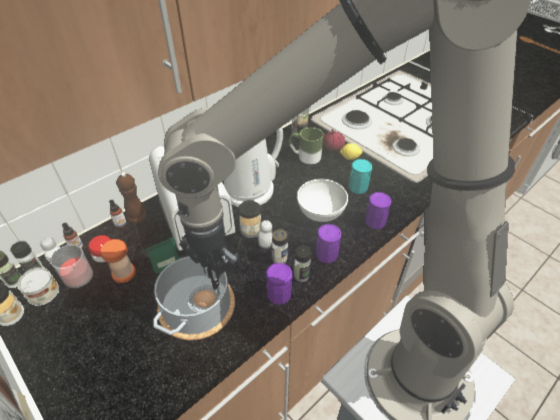

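Gripped: opening 9.4 mm on the 10 mm grip. There is some preload (15 N up, 7 N outward), so I ease that off before lifting.

```bash
python3 -m pendant '[{"grip":-1,"offset":[-0.001,0,-0.001],"turn":0},{"grip":-1,"offset":[-0.002,0,-0.001],"turn":0},{"grip":-1,"offset":[-0.0025,0,-0.002],"turn":0},{"grip":-1,"offset":[-0.0025,0,-0.003],"turn":0},{"grip":-1,"offset":[-0.0025,0,-0.003],"turn":0},{"grip":-1,"offset":[-0.0025,0,-0.003],"turn":0},{"grip":-1,"offset":[-0.0025,0,-0.003],"turn":0},{"grip":-1,"offset":[-0.0025,0,-0.003],"turn":0}]'
```

```text
time: 6.7
eef_pos: [0.4229, 0.2297, 0.1698]
orientation: [180.0, 0.1, 23.5]
contact_force: [-4.5, -1.8, -4.6]
width: 0.009
```

```bash
python3 -m pendant '[{"grip":-1,"offset":[-0.001,0,-0.002],"turn":0},{"grip":-1,"offset":[-0.001,0,-0.004],"turn":0},{"grip":-1,"offset":[-0.001,0,-0.006],"turn":0},{"grip":-1,"offset":[-0.001,0,-0.008],"turn":0},{"grip":-1,"offset":[-0.001,0,-0.01],"turn":0},{"grip":-1,"offset":[-0.001,0,-0.01],"turn":0},{"grip":-1,"offset":[-0.001,0,-0.01],"turn":0},{"grip":-1,"offset":[-0.001,0,-0.01],"turn":0}]'
python3 - <<'E'
from h import *
im=cams.capture('wrist');cv2.imwrite(f'pics/wrist4.png',im[100:400,140:500])
E
```

```text
time: 7.5
eef_pos: [0.4228, 0.2299, 0.1806]
orientation: [180.0, -0.0, 23.5]
contact_force: [-5.6, -2.6, -0.1]
width: 0.0093
```

View pics/wrist4.png

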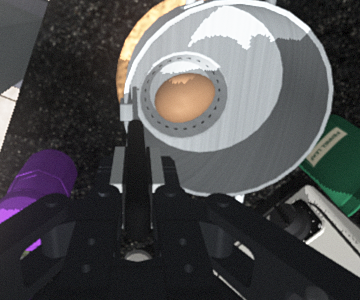

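```bash
python3 -m pendant '[{"grip":-1,"offset":[-0.001,0,-0.001],"turn":0},{"grip":-1,"offset":[-0.002,0,-0.002],"turn":0},{"grip":-1,"offset":[-0.003,0,-0.003],"turn":0},{"grip":-1,"offset":[-0.003,0,-0.003],"turn":0},{"grip":-1,"offset":[-0.003,0,-0.003],"turn":0},{"grip":-1,"offset":[-0.003,0,-0.003],"turn":0},{"grip":-1,"offset":[-0.003,0,-0.003],"turn":0},{"grip":-1,"offset":[-0.003,0,-0.003],"turn":0}]'
python3 -c "
from h import *
s=arm.observe();print(s['moment'],s['contact_force'])"
```

```text
time: 8.35
eef_pos: [0.4202, 0.2288, 0.1834]
orientation: [-180.0, -0.0, 23.5]
contact_force: [0.0, -0.3, -1.8]
width: 0.0093
[ 0.05251067 -0.04508045 -0.00508734] [ 0.00704803 -0.25492709 -1.83036331]
```

Lateral force is now gone and the wrist carries 1.8 N, matching ladle plus egg. I'll lift straight up.

```bash
python3 -m pendant '[{"grip":-1,"offset":[0,0,-0.003],"turn":0},{"grip":-1,"offset":[0,0,-0.009],"turn":0},{"grip":-1,"offset":[0,0,-0.019],"turn":0},{"grip":-1,"offset":[0,0,-0.033],"turn":0},{"grip":-1,"offset":[0,0,-0.049],"turn":0},{"grip":-1,"offset":[0,0,-0.064],"turn":0},{"grip":-1,"offset":[0,0,-0.074],"turn":0},{"grip":-1,"offset":[0,0,-0.078],"turn":0}]'
python3 - <<'E'
from h import *
for c in('wrist','scene','side'):
    im=cams.capture(c);cv2.imwrite(f'pics/{c}5.png',im)
    for n in ('ladle','ladle_grip','ladle_inside','egg','pot'):
        for r in spotter.tip_of(n,c)[:1]:print(c,n,np.round(r['pixel'],1),round(r['confidence'],2))
print(atz('scene',196,304,.008))
E
```

```text
time: 9.15
eef_pos: [0.4203, 0.229, 0.2629]
orientation: [180.0, -0.1, 23.5]
contact_force: [-0.9, 0.7, -1.7]
width: 0.0093
wrist ladle [189.7 321.9] 0.96
wrist ladle_grip [283.1 275.6] 0.93
wrist egg [197.  323.5] 0.81
wrist pot [167.4 334.9] 0.82
scene ladle [285.1 199.3] 0.93
scene ladle_grip [242.7 207.4] 0.76
scene ladle_inside [276.  197.1] 0.82
scene egg [276.4 197.9] 0.67
scene pot [303.6 198. ] 0.91
side ladle [169.1 251.5] 0.85
side ladle_grip [123.6 237.7] 0.75
side ladle_inside [161.9 245.9] 0.64
side egg [161.9 251.3] 0.49
side pot [200.6 259.1] 0.58
[0.48786581 0.25971693 0.008     ]
```

View pics/wrist5.png

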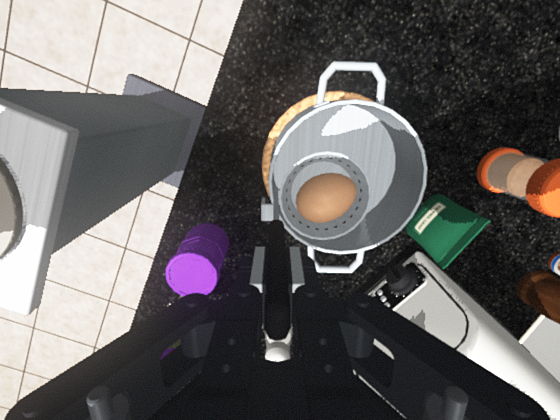

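View pics/scene5.png

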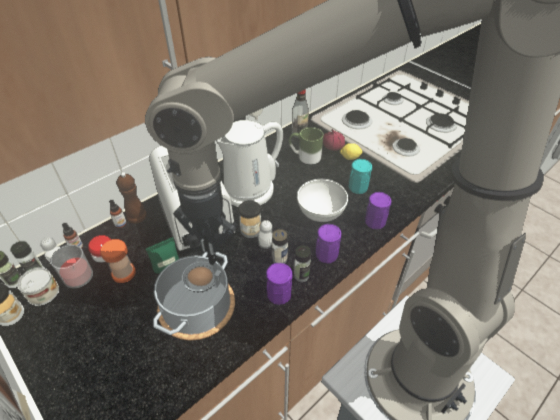

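View pics/side5.png

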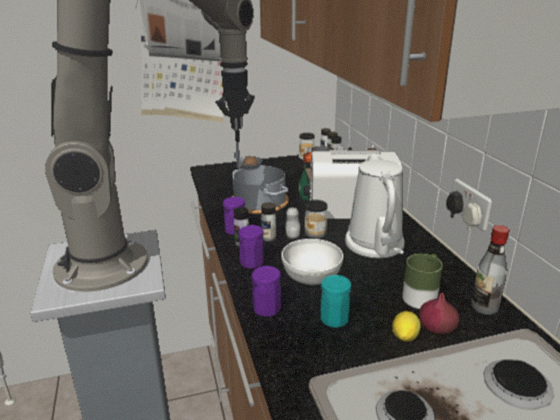

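Ladle free, egg in it at (325,195) px in the wrist view; the pot is still in place and the jars are unmoved. Now I measure the bowl from its outline and fit the ladle-in-hand pose.

```bash
python3 - <<'E'
from h import *
from scipy.optimize import least_squares
from scipy.spatial.transform import Rotation as Ro
K={c:cams.get_calibration(c) for c in('scene','side','wrist')}
# bowl: silhouette hull of model (rim r75 z67, base ~r35 z0) vs region
t=np.linspace(0,2*np.pi,60)
for c in('scene','side'):
    t0=spotter.trace('bowl',c)
    r=t0[0];m=r['region'].astype(np.uint8);print(c,[round(x['confidence'],2) for x in t0],r['box'],m.sum())
    im=cv2.imread(f'pics/{c}5.png')
    rim0=lambda q:np.array([proj(c,(q[0]+.075*np.cos(a),q[1]+.075*np.sin(a),.067),K[c]) for a in t])
    b=r['box']
    def f(q):
        P=rim0(q);return [P[:,0].min()-(b[0]-b[2]/2),P[:,0].max()-(b[0]+b[2]/2),P[:,1].min()-(b[1]-b[3]/2)]
    s=least_squares(f,[.513,-.216]);print(s.x.round(4),np.round(f(s.x),1))
    for p in rim0(s.x):cv2.circle(im,tuple(int(round(v)) for v in p),0,(0,0,255),-1)
    x,y=int(b[0]-50),int(b[1]-45);cv2.imwrite(f'pics/b_{c}.png',cv2.resize(im[y:y+90,x:x+100],None,fx=4,fy=4))
    for n in('bowl',):
        for r in spotter.tip_of(n,c)[:1]:p=r['pixel'];print(n,atz(c,p[1],p[0],0).round(4))
L={'ladle':(0,0,0),'ladle_grip':(.0435,0,.162),'ladle_inside':(0,0,.024)}
N=[('wrist','ladle',321.9,189.7),('wrist','ladle_grip',275.6,283.1),('scene','ladle',199.3,285.1),('scene','ladle_grip',207.4,242.7),('scene','ladle_inside',197.1,276),('side','ladle',251.5,169.1),('side','ladle_grip',237.7,123.6),('side','ladle_inside',245.9,161.9)]
def T(q,X): return Ro.from_euler('ZY',[q[3],q[4]]).apply(X)+q[:3]
g=np.array([.4203,.229,.2629+.019])
def f(q):
    r=[]
    for c,n,u,v in N:r+=list((proj(c,T(q,L[n]),K[c])-[u,v])*.5)
    return r+[(q[4])/.02]+list((T(q,L['ladle_grip'])-g)/[.003,.003,.005])
s=least_squares(f,[.46,.245,.12,np.radians(203.5),0],loss='soft_l1')
print(s.x.round(4),np.degrees(s.x[3:]),np.round(s.fun,1),T(s.x,L['ladle_grip']))
E
```

```text
scene [0.78] [321.2, 199.6, 45.5, 41.1] 1638
[ 0.5085 -0.2071] [-2.7  2.7 -0.3]
bowl [ 0.5152 -0.2048  0.    ]
side [0.63] [311.8, 262.2, 61.3, 44.2] 2201
[ 0.5029 -0.2215] [-0.4  0.4 -0.1]
bowl [ 0.5127 -0.2068  0.    ]
[0.4602 0.2465 0.1196 3.5763 0.0058] [204.90403327   0.33339239] [ 0.1 -0.8  0.4 -0.1  0.8 -1.4  1.1  0.   1.2  0.1 -0.7 -0.2 -0.6 -0.8
  2.  -0.1  0.3 -0.1 -0.4 -0.1] [0.41986438 0.22782954 0.28137077]
```

View pics/b_scene.png

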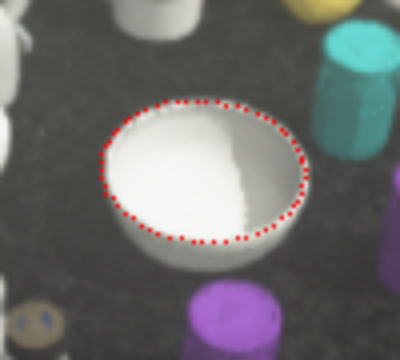

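View pics/b_side.png

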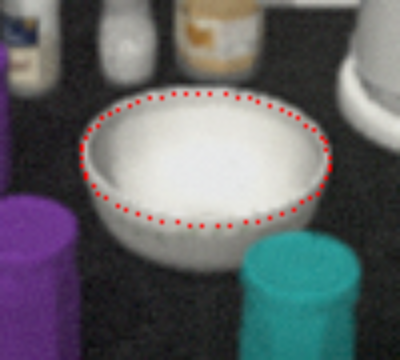

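```bash
python3 -m pendant '[{"grip":-1,"offset":[0,0,-0.003],"turn":0},{"grip":-1,"offset":[0,0,-0.01],"turn":0},{"grip":-1,"offset":[0,0,-0.02],"turn":0},{"grip":-1,"offset":[0,0,-0.03],"turn":0},{"grip":-1,"offset":[0,0,-0.038],"turn":0},{"grip":-1,"offset":[0,0,-0.042],"turn":0},{"grip":-1,"offset":[0,0,-0.043],"turn":0},{"grip":-1,"offset":[0,0,-0.043],"turn":0}]'
python3 - <<'E'
from h import *
W=[(.4210,.225,.305),(.4225,.216,.305),(.4245,.202,.305),(.427,.184,.305),(.429,.164,.305),(.431,.146,.305),(.433,.133,.305),(.434,.128,.305)]
rows(W,8,[23.5]*8)
E
```

```text
time: 11.05
eef_pos: [0.4199, 0.2286, 0.3043]
orientation: [180.0, -0.0, 23.5]
contact_force: [0.9, -0.4, -2.4]
width: 0.009
[-0.     0.004 -0.001] turn 0.001
[-0.003  0.013 -0.001] turn 0.001
[-0.006  0.026 -0.001] turn 0.001
[-0.011  0.044 -0.001] turn 0.001
[-0.017  0.063 -0.001] turn 0.001
[-0.023  0.08  -0.001] turn 0.001
[-0.026  0.093 -0.001] turn 0.001
[-0.027  0.098 -0.001] turn 0.001
```

```bash
python3 -m pendant '[{"grip":-1,"offset":[-0.001,0.004,0],"turn":0},{"grip":-1,"offset":[-0.003,0.013,0],"turn":0},{"grip":-1,"offset":[-0.006,0.026,0],"turn":0},{"grip":-1,"offset":[-0.011,0.044,0],"turn":0},{"grip":-1,"offset":[-0.017,0.063,0],"turn":0},{"grip":-1,"offset":[-0.023,0.08,0],"turn":0},{"grip":-1,"offset":[-0.026,0.093,0],"turn":0},{"grip":-1,"offset":[-0.027,0.098,0],"turn":0}]'
python3 - <<'E'
from h import *
im=cams.capture('wrist');cv2.imwrite(f'pics/wrist6.png',im)
W=[(.435,.124,.305),(.436,.114,.305),(.438,.099,.305),(.440,.078,.305),(.442,.056,.305),(.444,.034,.305),(.446,.012,.305),(.447,-.01,.305)]
rows(W,8,[23.5]*8)
E
```

```text
time: 11.85
eef_pos: [0.4345, 0.1256, 0.304]
orientation: [180.0, 0.1, 23.4]
contact_force: [-0.2, 0.1, -1.5]
width: 0.0093
[-0.     0.002 -0.001] turn -0.002
[-0.003  0.011 -0.001] turn -0.002
[-0.008  0.026 -0.001] turn -0.002
[-0.014  0.046 -0.001] turn -0.002
[-0.021  0.067 -0.001] turn -0.002
[-0.028  0.088 -0.001] turn -0.002
[-0.035  0.109 -0.001] turn -0.002
[-0.043  0.129 -0.001] turn -0.002
```

View pics/wrist6.png

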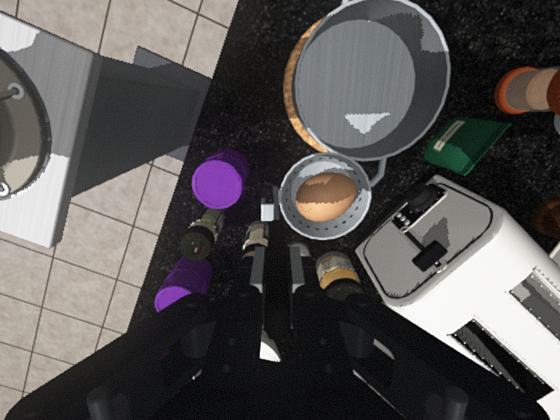

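Egg steady in the ladle at (325,197), clear of the pot, and the pot is still centred on its trivet. I carry on over the jars.

```bash
python3 -m pendant '[{"grip":-1,"offset":[-0.001,0.003,0],"turn":0},{"grip":-1,"offset":[-0.003,0.011,0],"turn":0},{"grip":-1,"offset":[-0.008,0.026,0],"turn":0},{"grip":-1,"offset":[-0.014,0.046,0],"turn":0},{"grip":-1,"offset":[-0.021,0.067,0],"turn":0},{"grip":-1,"offset":[-0.028,0.088,0],"turn":0},{"grip":-1,"offset":[-0.035,0.109,0],"turn":0},{"grip":-1,"offset":[-0.043,0.129,0],"turn":0}]'
python3 - <<'E'
from h import *
W=[(.448,-.032,.305),(.4495,-.056,.305),(.4515,-.08,.305),(.454,-.104,.305),(.457,-.128,.305),(.459,-.148,.305),(.461,-.162,.305),(.462,-.168,.305)]
rows(W,8,[23.5]*8)
E
```

```text
time: 12.7
eef_pos: [0.4466, -0.0083, 0.3043]
orientation: [180.0, -0.0, 23.6]
contact_force: [0.5, -0.6, -2.0]
width: 0.0092
[-0.008  0.022 -0.001] turn 0.002
[-0.016  0.045 -0.001] turn 0.002
[-0.024  0.068 -0.001] turn 0.002
[-0.032  0.091 -0.001] turn 0.002
[-0.038  0.114 -0.001] turn 0.002
[-0.045  0.133 -0.001] turn 0.002
[-0.048  0.147 -0.001] turn 0.002
[-0.05   0.153 -0.001] turn 0.002
```

```bash
python3 -m pendant '[{"grip":-1,"offset":[-0.007,0.02,0],"turn":0},{"grip":-1,"offset":[-0.016,0.044,0],"turn":0},{"grip":-1,"offset":[-0.024,0.068,0],"turn":0},{"grip":-1,"offset":[-0.032,0.091,0],"turn":0},{"grip":-1,"offset":[-0.038,0.114,0],"turn":0},{"grip":-1,"offset":[-0.045,0.133,0],"turn":0},{"grip":-1,"offset":[-0.048,0.147,0],"turn":0},{"grip":-1,"offset":[-0.05,0.153,0],"turn":0}]'
python3 - <<'E'
from h import *
W=[(.4625,-.172,.305),(.464,-.183,.305),(.465,-.198,.303),(.4665,-.212,.3),(.4675,-.222,.295),(.468,-.2275,.29),(.468,-.2285,.285),(.468,-.2285,.284)]
rows(W,8,[23.5]*8)
E
```

```text
time: 13.5
eef_pos: [0.462, -0.1689, 0.3042]
orientation: [-180.0, 0.0, 23.5]
contact_force: [0.5, 0.7, -2.4]
width: 0.0092
[-0.001  0.003 -0.001] turn -0.0
[-0.004  0.014 -0.001] turn -0.0
[-0.009  0.028  0.001] turn -0.0
[-0.013  0.041  0.004] turn -0.0
[-0.016  0.051  0.009] turn -0.0
[-0.018  0.056  0.014] turn -0.0
[-0.018  0.057  0.019] turn -0.0
[-0.018  0.057  0.02 ] turn -0.0
```

```bash
python3 -m pendant '[{"grip":-1,"offset":[-0.001,0.004,0],"turn":0},{"grip":-1,"offset":[-0.004,0.014,0],"turn":0},{"grip":-1,"offset":[-0.009,0.028,0.001],"turn":0},{"grip":-1,"offset":[-0.013,0.041,0.004],"turn":0},{"grip":-1,"offset":[-0.016,0.051,0.009],"turn":0},{"grip":-1,"offset":[-0.018,0.056,0.014],"turn":0},{"grip":-1,"offset":[-0.018,0.057,0.018],"turn":0},{"grip":-1,"offset":[-0.018,0.057,0.02],"turn":0}]'
python3 - <<'E'
from h import *
for c in('wrist','scene','side'):
    k=cams.get_calibration(c)
    im=cams.capture(c);cv2.imwrite(f'pics/{c}7.png',im)
    for n in ('ladle','ladle_grip','ladle_inside','egg','bowl'):
        for r in spotter.tip_of(n,c)[:1]:
            p=r['pixel'];print(c,n,np.round(p,1),round(r['confidence'],2),atz(c,p[1],p[0],{'ladle':.141,'bowl':0}.get(n,.165),k).round(3))
E
```

```text
time: 14.3
eef_pos: [0.4678, -0.2268, 0.2835]
orientation: [-179.9, 0.0, 23.6]
contact_force: [-0.9, -0.1, -2.0]
width: 0.0093
wrist ladle [189.9 326.7] 0.84 [ 0.513 -0.209  0.141]
wrist ladle_grip [282.8 277.5] 0.72 [ 0.505 -0.31   0.165]
wrist ladle_inside [ 41.9 438.6] 0.19 [ 0.533 -0.062  0.165]
wrist egg [198.6 324.8] 0.58 [ 0.509 -0.212  0.165]
wrist bowl [164.7 309.8] 0.84 [ 0.512 -0.212  0.   ]
scene ladle [176.4 324.9] 0.64 [ 0.506 -0.212  0.141]
scene ladle_grip [130.8 344.9] 0.8 [ 0.594 -0.392  0.165]
scene ladle_inside [171.7 322. ] 0.66 [ 0.507 -0.199  0.165]
scene egg [167.6 321.8] 0.73 [ 0.52  -0.212  0.165]
scene bowl [213.5 322.9] 0.91 [ 0.496 -0.208  0.   ]
side ladle [225.9 314. ] 0.85 [ 0.511 -0.21   0.141]
side ladle_grip [167.4 299.5] 0.94 [0.577 0.102 0.165]
side ladle_inside [213.3 307.8] 0.56 [ 0.503 -0.187  0.165]
side egg [274.7 312.8] 0.7 [ 0.427 -0.435  0.165]
side bowl [272.8 311.6] 0.83 [ 0.513 -0.197  0.   ]
```

View pics/wrist7.png

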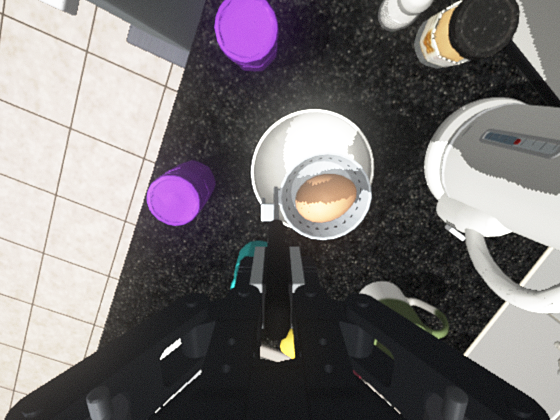

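View pics/scene7.png

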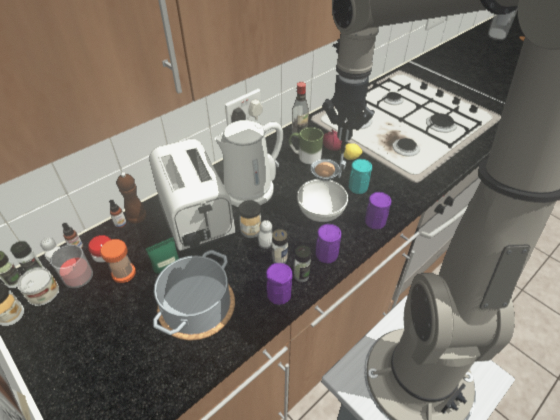

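View pics/side7.png

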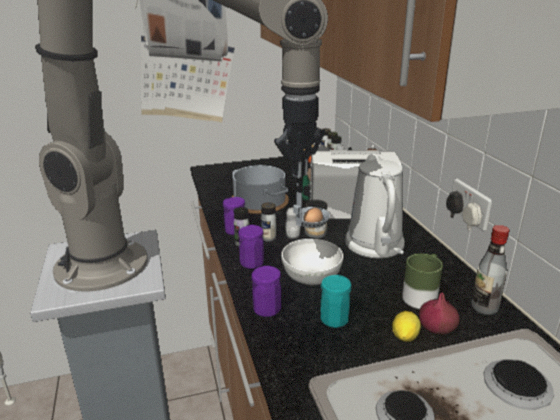

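```bash
python3 - <<'E'
from h import *
from scipy.optimize import least_squares
k=cams.get_calibration('wrist');im=cv2.imread('pics/wrist7.png')
t=np.linspace(0,2*np.pi,120)
def circ(x,y,z,r): return np.array([proj('wrist',(x+r*np.cos(a),y+r*np.sin(a),z),k) for a in t])
fb=lambda q:(lambda P:[P[:,0].min()-251.5,P[:,0].max()-373.5,P[:,1].min()-110])(circ(q[0],q[1],.067,q[2]))
s=least_squares(fb,[.51,-.21,.075],x_scale=.01);b=s.x;print('bowl',b.round(4),np.round(s.fun,1))
fl=lambda q:(lambda P:[P[:,0].min()-279,P[:,0].max()-371.5,P[:,1].min()-154.5,P[:,1].max()-239.5])(circ(q[0],q[1],q[2],.041))
s=least_squares(fl,[.51,-.21,.17],x_scale=.01);l=s.x;print('ladle rim',l.round(4),np.round(s.fun,1))
for P,c in((circ(b[0],b[1],.067,b[2]),(0,0,255)),(circ(l[0],l[1],l[2],.041),(0,255,0))):
    for p in P: 
        u=((p-[240,95])*4).astype(int);
        im2=im2 if 'im2' in globals() else cv2.resize(im[95:255,240:400],None,fx=4,fy=4,interpolation=cv2.INTER_CUBIC)
        cv2.circle(im2,tuple(int(v) for v in u),1,c,-1)
cv2.imwrite('pics/fit7.png',im2[:600])
E
```

```text
bowl [ 0.5083 -0.2121  0.0742] [ 0.  0. -0.]
ladle rim [ 0.5089 -0.2125  0.1676] [ 0.8 -0.8 -0.8  0.9]
```

View pics/fit7.png

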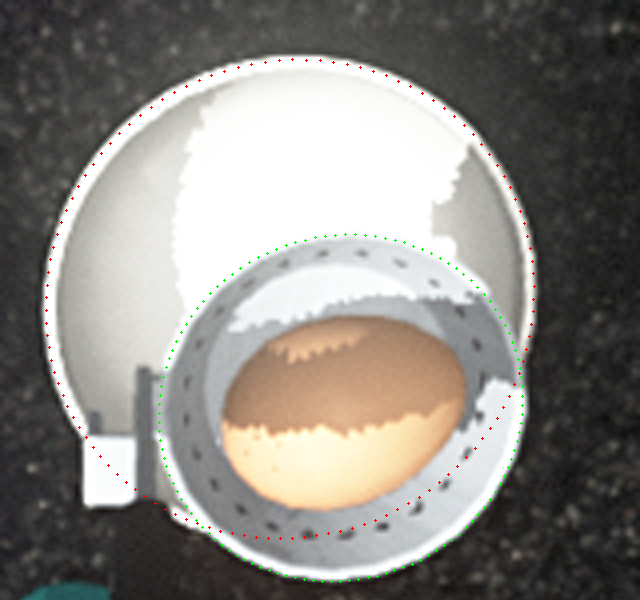

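The ladle's axis (0.509,-0.2125) lies over the bowl's centre (0.508,-0.212). I lower it by 52 mm.

```bash
python3 -m pendant '[{"grip":-1,"offset":[0,0,0.003],"turn":0},{"grip":-1,"offset":[0,0,0.009],"turn":0},{"grip":-1,"offset":[0,0,0.019],"turn":0},{"grip":-1,"offset":[0,0,0.03],"turn":0},{"grip":-1,"offset":[0,0,0.041],"turn":0},{"grip":-1,"offset":[0,0,0.048],"turn":0},{"grip":-1,"offset":[0,0,0.051],"turn":0},{"grip":-1,"offset":[0,0,0.052],"turn":0}]'
python3 -m pendant '[{"grip":-1,"offset":[0,0,0],"turn":0},{"grip":-1,"offset":[0,0,0],"turn":0},{"grip":-1,"offset":[0,0,0],"turn":0},{"grip":-1,"offset":[0,0,0],"turn":0},{"grip":-1,"offset":[0,0,0],"turn":0},{"grip":-1,"offset":[0,0,0],"turn":0},{"grip":-1,"offset":[0,0,0],"turn":0},{"grip":-1,"offset":[0,0,0],"turn":0}]'
python3 - <<'E'
from h import *
from scipy.optimize import least_squares
from scipy.spatial.transform import Rotation as Ro
K={};N=[]
L={'ladle':(0,0,0),'ladle_grip':(.0435,0,.162),'ladle_inside':(0,0,.024),'ladle_hook':(.049,0,.065)}
for c in('wrist','scene','side'):
    K[c]=cams.get_calibration(c);im=cams.capture(c);cv2.imwrite(f'pics/{c}8.png',im)
    for n in L:
        for r in spotter.tip_of(n,c)[:1]:
            if r['confidence']>.4:p=r['pixel'];N.append((c,n,p[1],p[0]))
g=np.array(arm.observe()['eef_pos'])
def T(q,X): return Ro.from_euler('ZYX',q[3:6]).apply(X)+q[:3]
def f(q):
    r=[]
    for c,n,u,v in N:r+=list((proj(c,T(q,L[n]),K[c])-[u,v])*.5)
    return np.array(r+[q[4]/.03,q[5]/.03])
s=least_squares(f,[.508,-.21,.087,np.radians(204),0,0],loss='soft_l1')
print(g,s.x[:3].round(4),np.degrees(s.x[3:]),[(n[0],n[1]) for n in N],s.fun.round(1))
for c in('scene','side'):
    im=cv2.imread(f'pics/{c}8.png');p=proj(c,(.508,-.21,.09),K[c]).astype(int)
    cv2.imwrite(f'pics/z8{c}.png',cv2.resize(im[p[1]-55:p[1]+45,p[0]-60:p[0]+60],None,fx=5,fy=5,interpolation=cv2.INTER_CUBIC))
E
```

```text
time: 16.0
eef_pos: [0.468, -0.227, 0.2319]
orientation: [-180.0, 0.0, 23.6]
contact_force: [0.1, 0.3, -2.0]
width: 0.0091
time: 16.8
eef_pos: [0.468, -0.2271, 0.2323]
orientation: [180.0, -0.0, 23.5]
contact_force: [0.7, -0.4, -2.5]
width: 0.0094
[ 0.46805195 -0.22710434  0.23230522] [ 0.508  -0.2105  0.0905] [2.03100784e+02 9.57597477e-02 2.04255409e-01] [('wrist', 'ladle'), ('wrist', 'ladle_grip'), ('wrist', 'ladle_hook'), ('scene', 'ladle'), ('scene', 'ladle_grip'), ('scene', 'ladle_inside'), ('scene', 'ladle_hook'), ('side', 'ladle'), ('side', 'ladle_grip'), ('side', 'ladle_inside'), ('side', 'ladle_hook')] [-0.1 -1.1  0.1  0.1  0.2  0.1  0.1 -1.   0.7  1.8  2.2  0.1  1.   0.2
  2.1  1.1  0.3 -0.8  1.1 -1.3 -1.4  0.4  0.1  0.1]
```

View pics/z8scene.png

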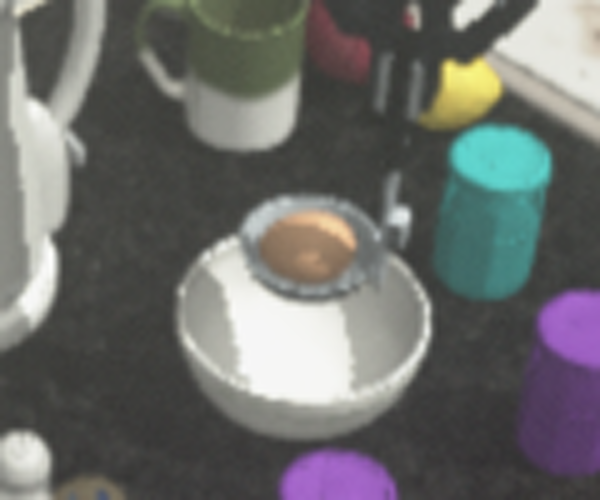

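View pics/z8side.png

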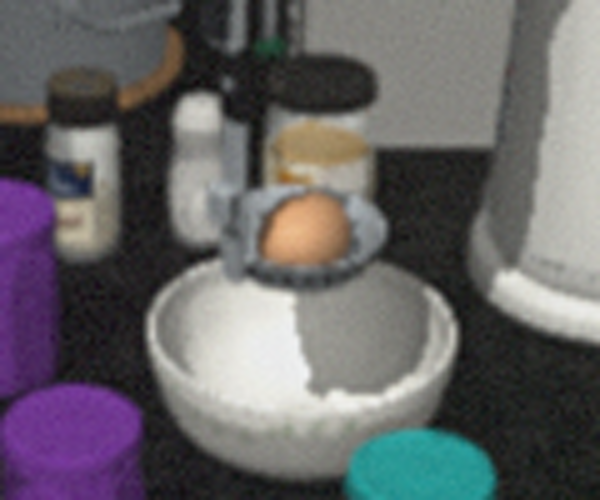

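View pics/wrist8.png

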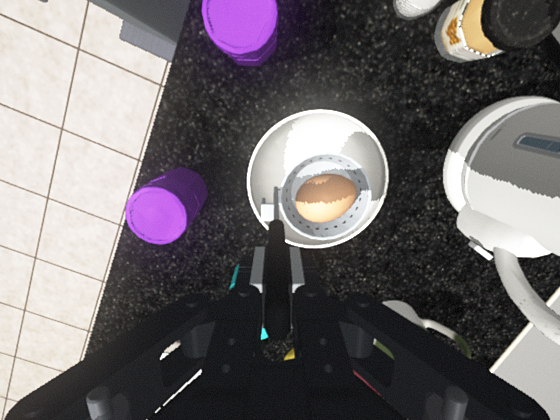

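```bash
python3 - <<'E'
from h import *
from scipy.optimize import least_squares
k=cams.get_calibration('wrist');t=np.linspace(0,2*np.pi,120)
circ=lambda x,y,z,r:np.array([proj('wrist',(x+r*np.cos(a),y+r*np.sin(a),z),k) for a in t])
E4=lambda P:np.array([P[:,0].min(),P[:,0].max(),P[:,1].min(),P[:,1].max()])
s=least_squares(lambda q:E4(circ(q[0],q[1],.067,.075))-[247.5,388,109.5,247.5],[.51,-.21],x_scale=.01);print('bowl',s.x,s.fun.round(1))
s=least_squares(lambda q:E4(circ(q[0],q[1],q[2],.041))-[279,371.5,154.5,239.5],[.51,-.21,.118],x_scale=.01);print('ladle',s.x,s.fun.round(1))
a,b=cv2.imread('pics/scene0.png'),cv2.imread('pics/scene8.png')
for n,(x0,y0,x1,y1) in {'pot':(150,255,240,338),'jars':(238,198,315,285)}.items():
    A=cv2.cvtColor(a[y0:y1,x0:x1],6).astype(np.float32);B=cv2.cvtColor(b[y0:y1,x0:x1],6).astype(np.float32)
    print(n,cv2.phaseCorrelate(A,B),np.abs(A-B).mean())
c=np.vstack([a[190:340,140:350],b[190:340,140:350]]);cv2.imwrite('pics/cmp.png',cv2.resize(c,None,fx=2,fy=2))
E
```

```text
bowl [ 0.50763242 -0.21139229] [-1.1  1.1 -0.1  0.3]
ladle [ 0.50894028 -0.21247102  0.11558658] [ 0.8 -0.8 -0.8  0.9]
pot ((-0.09326119806704014, 0.08366852472853736), 0.7746102759278851) 19.165462
jars ((0.0564406104691173, 0.06850872108455519), 0.8853455763392978) 8.506642
```

View pics/cmp.png

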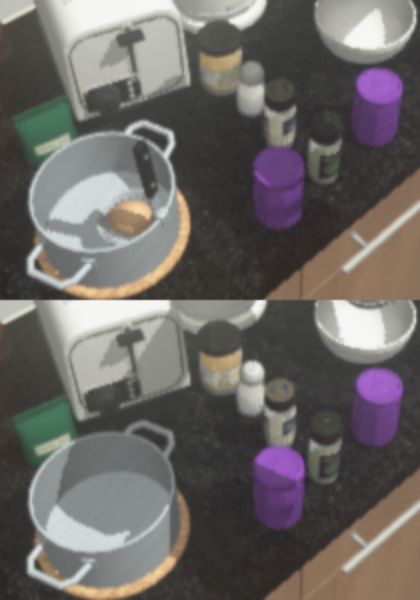

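Before-and-after crops show the pot and jars unmoved (shift about 0.1 px). The ladle's axis is within 2 mm of the bowl's, its underside is 19–23 mm above the rim, and the egg is in it. Handing in.

```bash
python3 -c "
from h import *
s=arm.observe();print(s['time'],s['contact_force'],s['width'],abs(s['joint_velocities']).max());print(job.finish_job())"
```

```text
17.55 [ 0.67258304  0.36777329 -1.50241163] 0.009194241459397309 0.1711252529035448
the job is handed in; nothing more can be done
None
```

I gripped the ladle by its black grip, lifted it off the pot's rim with the egg in it, and carried it over the jars. I handed the job in at 17.6 s with the arm still holding it over the white bowl.

**Position:** the ladle's axis is within about 2 mm of the bowl's centre, and the ladle is level to within about 0.3°.

**Height:** the estimates of the underside's height above the bowl's rim differ a little:
- about 21–22 mm from the arm's position
- 23.5 mm from the fit to all three cameras
- 18.6 mm from the ladle's apparent size in the wrist view

**Steadiness:** the wrist carries about 2 N, which matches ladle plus egg. The arm was practically still, and the egg shows in the ladle in all three views.

**Pot and jars:** before-and-after pictures show a shift of about 0.1 pixel at most.

**Bowl:** it was never touched.

**Preload while gripping:** closing the gripper pressed briefly on the hook, with about 15 N up and 8 N sideways. I eased that off before lifting.

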